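# Let the bench lift down and put the footpegs away

### The job

Swing the yellow pawl lever of the red bench lift over to let-down, then bring the tray all the way down by the crank, letting the crank turn back slowly under the load and never letting it run. With the tray down, swing the pawl lever back to its holding position, lay every aluminium footpeg from the tray in the cabinet's open drawer and slide the drawer fully shut. Leave the black case, the torque wrench and the red tail-light lens where they are.

Things in the scene. Friction and masses are not known exactly. Their poses are not given: they have to be found in the camera images.
- tray (a joint): How far the lift's tray has come down, in m: 0 raised as at the start, 0.100 down on its stops; it can be wound up a further 0.012 (negative). It weighs about 3 kg and hangs on the crank, 0.016 m of descent per radian. Left alone with the pawl out it runs down and passes 0.15 m/s within a few centimetres.
- crank (a joint): Turn of the crank in rad: 0 at the start, growing as the tray comes down (the grip then goes from the far side down, back underneath, up the near side and over the top); 6.25 with the tray right down, nearly one full turn. Down to -0.7 winds the tray up a little. The load pulls on the grip with 5 to 7 N in the lowering direction.
- crank_hub (a point): Point on the crank's horizontal axis, level with the middle of the grip, 136 mm out from the mast's middle, 175 mm above the bench. Its axes are the lift's: x away from the robot, from the tray to the mast; the crank axis runs along y, the crank on the mast's -y side; z up.
- grip_mid (a point): Middle of the crank's black handgrip, a barrel 27 mm thick, 84 mm long along the lift's y, turning freely on its spindle (hold it without turning the gripper). It circles crank_hub at 85 mm radius in the lift's x-z plane; its angle from straight up towards +x is crank + 1.047 rad. The crank arm is 60 mm from it towards the mast (+y), the tray edge 83 mm. Only its position is of use.
- pawl_lever (a joint): Yellow pawl lever, rad: 0 holding (leans 0.35 towards the lift's -x; pawl sprung into the ratchet), 0.70 let-down (leans 0.35 towards +x). It stays where left; its end is pushed with 4 to 7 N. It lifts the pawl by a spring: after let-down the loaded pawl stays wedged, holding the tray, until the crank is wound up 0.1 to 0.3 rad (negative); then it springs out and the load is on the grip.
- lever_tip (a point): Middle of the round end of the yellow pawl lever, an upright bar 9 mm thick (end 16 mm round in the lift's x-z plane), 12 mm wide along y, 56 mm from its pin, 270 mm above the bench. Pushed along the lift's x. The mast's flank is 17 mm from it towards +y, the mast top 280 mm above the bench. It turns with the lever.
- lever_pin (a point): Pivot pin of the pawl lever, fixed on the lift, 217 mm above the bench; its y runs along the pin, its axes are those of the lift.
- tray_mid (a point): Middle of the tray's floor (145 mm above the bench raised, 45 mm lowered). Inside 190 mm in x by 190 mm in y, rim only 8 mm high above the floor, 2.5 mm thick. Axes as the lift's.
- footpeg0_mid (a point): Centre of an aluminium footpeg lying flat on the tray: 78 mm long along its x, 22 mm high (ribbed tread 26 mm wide from -17 to +39 mm in x, lug 14 mm wide and 18 mm high at the -x end), centre 11 mm above its underside; 0.09 to 0.18 kg. There are two to four; absent ones are None.
- footpeg1_mid (a point): Centre of an aluminium footpeg lying flat on the tray: 78 mm long along its x, 22 mm high (ribbed tread 26 mm wide from -17 to +39 mm in x, lug 14 mm wide and 18 mm high at the -x end), centre 11 mm above its underside; 0.09 to 0.18 kg. There are two to four; absent ones are None.
- footpeg2_mid (a point): Centre of an aluminium footpeg lying flat on the tray: 78 mm long along its x, 22 mm high (ribbed tread 26 mm wide from -17 to +39 mm in x, lug 14 mm wide and 18 mm high at the -x end), centre 11 mm above its underside; 0.09 to 0.18 kg. There are two to four; absent ones are None.
- footpeg3_mid (a point): Centre of an aluminium footpeg lying flat on the tray: 78 mm long along its x, 22 mm high (ribbed tread 26 mm wide from -17 to +39 mm in x, lug 14 mm wide and 18 mm high at the -x end), centre 11 mm above its underside; 0.09 to 0.18 kg. There are two to four; absent ones are None.
- cabinet_drawer0 (a joint): Opening of the cabinet's top drawer in m: 0 shut, 0.13 to 0.16 at the start; slides with about 1 N of friction.
- drawer_in (a point): Point on the drawer's inner floor, on its middle line, 57 mm behind the inside of the front panel, 115 mm above the bench. x points into the cabinet, y along the front. Inside it is 278 mm wide in y and runs from -57 to +157 mm in x; beyond x = opening - 63 mm it is under the cabinet's top. Side walls rise 43 mm, front panel 54 mm above the floor; cabinet 180 mm high.
- cabinet_drawer0_handle (a point): Middle of the drawer's grey bar handle, a horizontal bar 120 mm long along y, 35 mm in front of the front panel (towards -x), about 142 mm above the bench. Axes as drawer_in.
- case_mid (a point): Black plastic case with a flip-top lid, 102 x 72 x 44 mm, not part of the job.
- wrench_mid (a point): Steel torque wrench with a rubber handle, about 290 mm long along its x, lying on the bench, not part of the job.
- lens_mid (a point): Red tail-light lens, 60 x 106 x 26 mm, lying on top of the cabinet, not part of the job.
Mind the look-alikes: they are no part of the job. Leave any orange look-alike of the part that bears footpeg3_mid alone. What is shaped like the part that bears footpeg0_mid but pink is not meant.

How it is judged:
By the outcome, as a careful person would: the job done as asked, in the order asked, and still so for the second after the job is handed in, with the robot touching nothing.
Of footpeg0, footpeg1, footpeg2, footpeg3 only 2 to 4 are there at a start; the rules pass over those that are not, and their reading is None.
At some moment in a run one of footpeg0, footpeg1, footpeg2, footpeg3 may be knocked a few centimetres aside while the robot is not near it.
It also fails if it takes over 210 s, if anything falls off the work surface, if the arm or the gripper's body presses on something with over 40 N, if the wrist force passes 120 N, or if a joint passes its speed limit or range.

### The arm

A 6-joint arm with a two-finger parallel gripper is mounted at the origin on the work surface. World frame = base frame: x ahead of the robot, y to its left, z up, the work surface at z = 0. Lengths are in m, angles in rad, forces in N, time in s.
With the tool pointing down it reaches from about 0.275 to 0.75 m from the base axis. Payload 10.2 kg.
Tool frame: the origin (TCP) lies midway between the tips of the shut fingers; the grasp point (between the pads) lies 19 mm behind it; z points along the fingers, y is the line along which they close (so a half turn about z gives the same grasp; the last joint's range is limited). The gripper opens to 88 mm and grips with 3 to 60 N. Pads are 18 mm wide; open, the fingers measure 123 mm over their backs; the gripper's body (75 mm by 187 mm) begins 45 mm behind the grasp point.
Start: joints at [-1.492, 0.313, 1.498, -0, 1.331, -0.223], TCP at [0.156, -0.501, 0.239] pointing down, gripper open.
Joint ranges: [-2.94, 2.94], [-0.97, 2.17], [0.19, 2.56], [-1.23, 4.37], [0.02, 3.11], [-2.88, 2.88]. Speed limits (rad/s): [2.39, 2.39, 3.01, 3.14, 3.14, 3.14].

### API

Orientations are given as a unit quaternion [w, x, y, z].
In Python, from rig import * gives the robot as it stands. The module is installed in compiled form; this text tells all that it offers.
- The arm moves only by the tool step_arm, never from a script. Its argument "plan" is a list of rows, each a list of 3 entries, a list of its own where there are three numbers: the shift along the tool's x, y, z in m, then the turn about the tool's z in rad, then the opening, from 0 (shut) to 1 (fully open). A call has 1 to 20 rows; each row shifts and turns the commanded pose from where the row before left it, along the tool's axes as they then stand; what a row does not reach is not made up. A row lasts 1/12 s, in which the tool goes at most 41.7 mm and 7.16 degrees, less where a joint would pass 70% of its speed; a pose out of reach is approached as far as the arm can. A call with a gripper value outside its range is refused whole. The fingers move at their own pace and stop on an object; "grip_force" is the grip in N (left out, the last holds). Time passes only in rows, so rows that do not move let the fingers close. It gives the time, the measured TCP pose, the force, the opening and the grip force at its end, in the units of the state.
- get_obs(): the state, without advancing time (a new reading comes with each control period).
- camera(name): name is "scene" or "top"; returns the picture (480x640x3 uint8, blue, green, red); there is no depth.
- get_calibration(name): a dict with "mtx" (3x3 intrinsics, pixels), "world_to_cam" (4x4, takes a point from world to camera coordinates). Camera axes: x right, y up, looking along -z (the intrinsics and any distortion apply to the point x, -y, -z); pixel columns grow to the right and rows downward; lengths in m; the calibration is good to about 2 mm. A picture is of the moment at which its call begins. get_calibration takes no time and is no camera call.
- close_job(): hands the job in; it is judged then, once.
The state is a dict: "t": time; "joint_pos": joint angles; "qd": joint speeds; "joint_torque": joint torques, N m; "eef_pos": TCP position; "tool_rot": TCP orientation; "force": force on the tool from outside, world axes, zero at the start; "wrist_torque": the same for the moment, N m; "gripper_width": opening from 0.0 (shut) to 1.0 (fully open); "finger_force": force on a finger pad.
Only numpy, scipy, OpenCV 4.12 (cv2) and the standard library are available. Lean on these libraries where they do the work, as an engineer would, in place of code of your own. Each camera call takes 0.05 s, during which the arm holds its last target. There are 200 camera calls.

## Working session

There is one attempt and no reset: what is moved stays moved. The work goes in short steps, Python scripts to look and compute and a tool call to move; the robot and the scene stay as the last step left them, time stands still between calls to the robot, and variables do not carry over. Pictures are saved under pics/ and viewed, at most 14 in all, crops included, and the job is handed in when it is done.

Besides the shell and the picture viewer there is one more tool, called after "Request:" in YAML: its name, and indented under it one key for each argument. step_arm: Moves the arm, as the interface text tells. Its arguments: {"type":"object","properties":{"plan":{"type":"array","items":{"type":"array"}},"grip_force":{"type":"number"}},"required":["plan"]}

```bash
mkdir -p pics; python3 - <<'E'
from rig import *
import cv2,json
for n in("scene","top"):
    cv2.imwrite(f"pics/{n}0.png",camera(n)); c=get_calibration(n); print(n,c)
o=get_obs();print(o)
E
```

```text
scene {'mtx': array([[441.43666478,   0.        , 318.58071492],
       [  0.        , 441.43666478, 241.12044628],
       [  0.        ,   0.        ,   1.        ]]), 'world_to_cam': array([[-0.81908675,  0.57366275, -0.00281932,  0.36144289],
       [-0.49487246, -0.70408556,  0.50927867,  0.21829298],
       [ 0.29016916,  0.41853861,  0.86059705, -1.25773157],
       [ 0.        ,  0.        ,  0.        ,  1.        ]])}
top {'mtx': array([[531.50475718,   0.        , 319.30511198],
       [  0.        , 531.50475718, 241.54741503],
       [  0.        ,   0.        ,   1.        ]]), 'world_to_cam': array([[-0.01067846, -0.999891  , -0.01019568,  0.08773802],
       [ 0.99795657, -0.01129907,  0.06288895, -0.5267202 ],
       [-0.0629973 , -0.00950329,  0.99796845, -1.37098525],
       [ 0.        ,  0.        ,  0.        ,  1.        ]])}
{'t': 0.1, 'joint_pos': array([-1.49240593e+00,  3.13384405e-01,  1.49828453e+00, -1.18418853e-05,
        1.33099013e+00, -2.23397298e-01]), 'qd': array([-0.00104093, -0.00171481, -0.00190457, -0.00045474, -0.00084322,
        0.0011548 ]), 'joint_torque': array([ 2.14562708e-03, -4.02813113e+01, -2.52643007e+01,  6.94862916e-02,
        3.42398998e-02, -4.92561571e-05]), 'eef_pos': array([ 0.15601604, -0.5010817 ,  0.23825206]), 'tool_rot': array([-5.32217475e-04,  9.88636756e-01,  1.50323253e-01,  3.28894553e-05]), 'force': array([ 0.28660285,  1.20140436, -0.3716962 ]), 'wrist_torque': array([-0.01305159,  0.0279589 , -0.00902372]), 'finger_force': 0.0, 'gripper_width': 0.9988371852206598}
```

View pics/scene0.png

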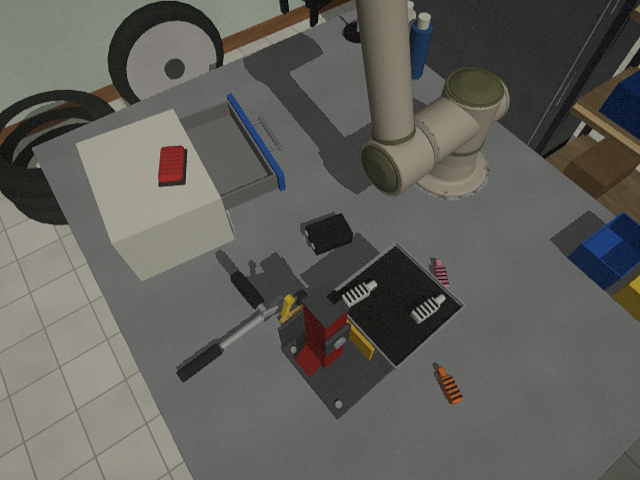

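View pics/top0.png

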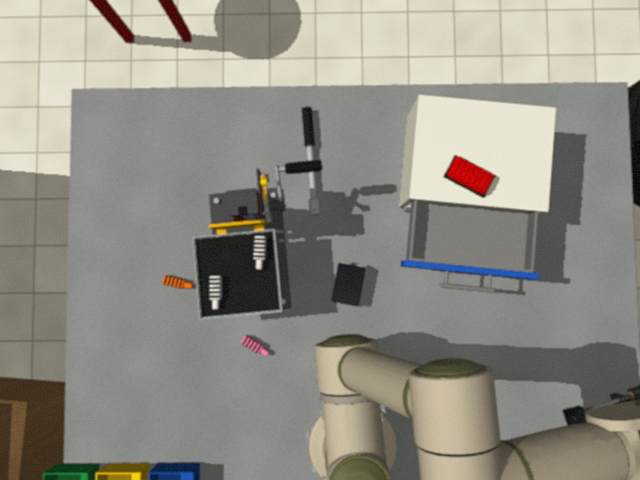

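Top view: the aluminium pegs lie on the tray at about (259,252) and (215,291). The orange one at (179,282) and the pink one at (256,345) are look-alikes on the bench. The lever is at (263,185), the grip at (303,167), the drawer front at (470,270) and the case at (352,284).

```bash
cat > h.py <<'E'
from rig import *
import numpy as np, cv2
def ray(n,u,v):
    c=get_calibration(n);K=c["mtx"];T=c["world_to_cam"]
    d=np.array([(u-K[0,2])/K[0,0],-(v-K[1,2])/K[1,1],-1.]);R=T[:3,:3]
    return -R.T@T[:3,3],R.T@d
def plane(n,u,v,z):
    o,d=ray(n,u,v);return o+d*(z-o[2])/d[2]
def tri(pt,ps):
    A=[];b=[]
    for n,p in(("top",pt),("scene",ps)):
        o,d=ray(n,*p);d=d/np.linalg.norm(d);P=np.eye(3)-np.outer(d,d);A.append(P);b.append(P@o)
    return np.linalg.lstsq(np.vstack(A),np.hstack(b),rcond=None)[0]
def proj(n,p):
    c=get_calibration(n);q=c["world_to_cam"]@np.r_[p,1];k=c["mtx"]@np.array([q[0],-q[1],-q[2]]);return k[:2]/k[2]
E
python3 - <<'E'
import cv2
a=cv2.imread("pics/top0.png")[90:330,180:340];b=cv2.imread("pics/scene0.png")[225:425,210:410]
cv2.imwrite("pics/c1.png",cv2.resize(a,None,fx=2.5,fy=2.5,interpolation=3)) 
cv2.imwrite("pics/c2.png",cv2.resize(b,None,fx=3,fy=3,interpolation=3))
E
```

```text
(no output)
```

View pics/c1.png

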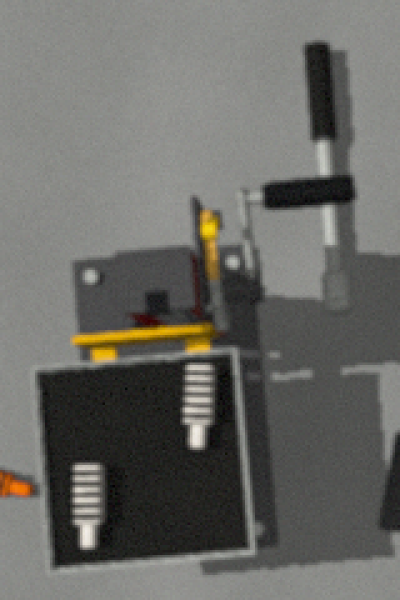

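View pics/c2.png

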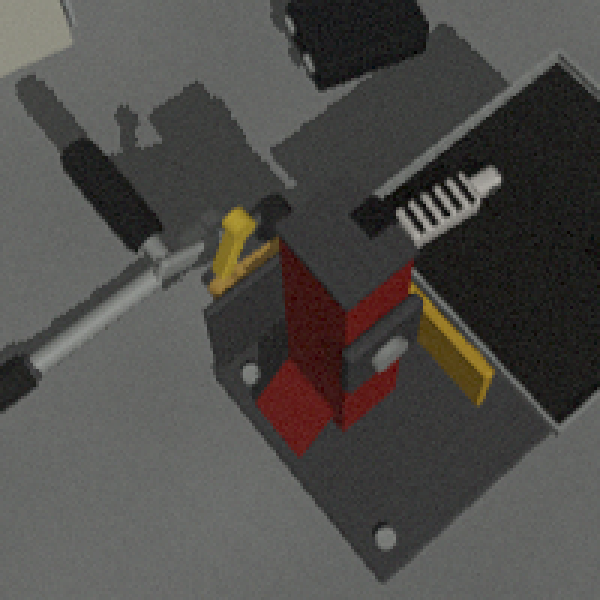

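Top crop: the tray outer corners are near crop (37,368), (236,347), (254,551) and (52,570), with two silvery pegs, lugs facing the robot. The grip barrel is at (308,191) and the yellow lever end around (208,225). In the scene crop the lever runs from (225,280) up to (238,215), leaning towards the tray (holding), and the darker golden bar is the pawl.

```bash
python3 - <<'E'
from h import *
np.set_printoptions(precision=4,suppress=True)
t=cv2.imread("pics/top0.png");s=cv2.imread("pics/scene0.png")
cor=[plane("top",180+u/2.5,90+v/2.5,.153) for u,v in((37,368),(236,347),(254,551),(52,570))]
print(np.array(cor),"sides",[np.linalg.norm(cor[i]-cor[i-1]) for i in range(4)])
m=np.mean(cor,0);ex=(cor[0]+cor[1]-cor[2]-cor[3])[:2];yaw=np.arctan2(ex[1],ex[0]);ey=(cor[0]+cor[3]-cor[1]-cor[2])[:2]
print("traymid",m,"yaw",yaw,np.arctan2(-ey[0],ey[1]))
R=np.array([[np.cos(yaw),-np.sin(yaw)],[np.sin(yaw),np.cos(yaw)]])
loc=lambda p:R.T@(p[:2]-m[:2])
# grip dark mask
def box(mask,roi):
    z=np.zeros_like(mask);x0,y0,x1,y1=roi;z[y0:y1,x0:x1]=mask[y0:y1,x0:x1]
    c=max(cv2.findContours(z,0,1)[0],key=cv2.contourArea);return cv2.minAreaRect(c),cv2.boundingRect(c),cv2.contourArea(c)
dk=(t.max(2)<50).astype(np.uint8)
b=box(dk,(283,155,325,180));print("grip top",b);g=plane("top",*b[0][0],.2175);print(g,loc(g),"ends",[loc(plane("top",u,166.5,.2175)) for u in (b[1][0],b[1][0]+b[1][2])])
for n,im,roi in(("top",t,(255,165,275,205)),("scene",s,(275,285,310,330))):
    h=cv2.cvtColor(im,40);y=((abs(h[...,0].astype(int)-25)<8)&(h[...,1]>120)&(h[...,2]>130)).astype(np.uint8)
    b=box(y,roi);print(n,"lever",b)
    x0,y0,x1,y1=roi
    for r in range(y0,y1): 
        q=np.where(y[r,x0:x1])[0]
        if len(q):print(r,x0+q[0],x0+q[-1],end="; ")
    print()
a=plane("scene",289.3,297.5,.27);print("tip scene",a,loc(a),"top px",proj("top",a))
# pegs
h=cv2.cvtColor(t,40);pm=((h[...,1]<40)&(h[...,2]>120)).astype(np.uint8);pm=cv2.morphologyEx(pm,3,np.ones((3,3)))
for roi in((246,232,273,275),(205,270,226,314)):
    b=box(pm,roi);p=plane("top",*b[0][0],.145+.016);print("peg",b,p,loc(p))
# drawer front blue
bm=((h[...,0]>100)&(h[...,0]<130)&(h[...,1]>150)).astype(np.uint8)
b=box(bm,(390,250,560,290));print("front",b);print([plane("top",*q,.169) for q in cv2.boxPoints(b[0])])
E
```

```text
[[0.5327 0.3746 0.153 ]
 [0.5504 0.1863 0.153 ]
 [0.3588 0.1705 0.153 ]
 [0.343  0.3598 0.153 ]] sides [np.float64(0.19024585392212362), np.float64(0.18911512403340383), np.float64(0.1922749245995204), np.float64(0.1899143037640886)]
traymid [0.4462 0.2728 0.153 ] yaw 0.08024816295973723 0.08852655487058492
grip top (((302.9533386230469, 166.2529296875), (10.978578567504883, 34.55757141113281), 86.42366790771484), (286, 160, 35, 13), 301.0)
[0.6855 0.1151 0.2175] [ 0.2258 -0.1764] ends [array([ 0.2288, -0.1383]), array([ 0.2215, -0.2169])]
top lever (((263.0, 186.0), (24.0, 6.0), 90.0), (260, 174, 7, 25), 87.0)
174 261 263; 175 260 264; 176 260 264; 177 260 266; 178 260 266; 179 260 266; 180 260 266; 181 260 266; 182 260 266; 183 260 266; 184 261 266; 185 262 265; 186 263 265; 187 263 265; 188 263 265; 189 263 266; 190 263 266; 191 263 266; 192 263 266; 193 263 266; 194 264 266; 195 263 265; 196 263 265; 197 264 265; 198 264 265; 
scene lever (((285.7500305175781, 308.2500305175781), (16.970561981201172, 24.748737335205078), 45.0), (280, 295, 20, 28), 137.0)
295 287 290; 296 286 291;
[... 219 characters left out ...]
2; 314 284 290; 315 284 291; 316 283 290; 317 282 286; 318 281 287; 319 281 286; 320 280 284; 321 281 284; 322 283 283; 
tip scene [0.638  0.1945 0.27  ] [ 0.1849 -0.0934] top px [265.2351 183.5456]
peg (((258.5, 252.5), (33.0, 11.0), 90.0), (253, 236, 12, 34), 264.0) [0.4945 0.2231 0.161 ] [ 0.0441 -0.0534]
peg (((214.0, 292.5), (33.0, 10.0), 90.0), (209, 276, 11, 34), 263.0) [0.4024 0.3273 0.161 ] [-0.0394  0.0578]
front (((470.3972473144531, 269.53564453125), (137.81166076660156, 6.456834316253662), 5.667285442352295), (402, 260, 138, 19), 662.5)
[array([ 0.4593, -0.1092,  0.169 ]), array([ 0.4742, -0.111 ,  0.169 ]), array([ 0.4393, -0.4261,  0.169 ]), array([ 0.4246, -0.4241,  0.169 ])]
```

```bash
python3 - <<'E'
from h import *
np.set_printoptions(precision=4,suppress=True)
yaw=.084;R=np.array([[np.cos(yaw),-np.sin(yaw)],[np.sin(yaw),np.cos(yaw)]]);m=np.array([.4462,.2728])
for pt,ps in(((263,182),(289.3,299)),((263,181),(289.3,300))):
    p=tri(pt,ps);print("tri",p,R.T@(p[:2]-m),"proj",proj("top",p),proj("scene",p))
p=plane("top",263,182,.27);print(p,R.T@(p[:2]-m))
q=tri((303,166.3),(210+110/3,225+193/3));print("grip tri",q, R.T@(q[:2]-m))
e=np.array([np.cos(yaw),np.sin(yaw)])
o=get_obs();w,x,y,z=o["tool_rot"]
from scipy.spatial.transform import Rotation as Ro
M=Ro.from_quat([x,y,z,w]).as_matrix();print(M)
print("lift axes in tool: x",M.T@np.r_[e,0]," y",M.T@np.array([-e[1],e[0],0]))
E
```

```text
tri [0.6405 0.1988 0.275 ] [ 0.1874 -0.0901] proj [262.9852 182.0216] [289.267  298.9988]
tri [0.6421 0.1994 0.2741] [ 0.189  -0.0896] proj [262.7418 181.3748] [288.7268 299.9771]
[0.6415 0.1993 0.27  ] [ 0.1884 -0.0896]
grip tri [0.6848 0.115  0.2195] [ 0.2245 -0.1773]
[[ 0.9548  0.2972 -0.0001]
 [ 0.2972 -0.9548  0.0011]
 [ 0.0002 -0.001  -1.    ]]
lift axes in tool: x [ 0.9764  0.2161 -0.    ]  y [ 0.2161 -0.9764  0.0011]
```

Request:
step_arm:
  plan:
    - [[0,0,-0.012],-0.123,0]
    - [[0,0,-0.012],-0.123,0]
    - [[0,0,-0.012],-0.123,0]
    - [[0,0,-0.012],-0.123,0]
    - [[0,0,-0.012],-0.123,0]
    - [[0,0,-0.012],-0.123,0]
    - [[0,0,-0.012],-0.123,0]
    - [[0,0,-0.012],-0.123,0]
    - [[0,0,-0.012],-0.123,0]
    - [[0,0,-0.012],-0.123,0]
    - [[0,0,-0.012],-0.123,0]

```text
t: 1.02
eef_pos: [0.1561, -0.5012, 0.371]
tool_rot: [-0.0, 0.675, 0.738, 0.0]
force: [-0.4, -0.1, 0.5]
gripper_width: 0.196
finger_force: 0.0
```

Request:
step_arm:
  plan:
    - [[0.03,0.023,0],0,0]
    - [[0.03,0.023,0],0,0]
    - [[0.03,0.023,0],0,0]
    - [[0.03,0.023,0],0,0]
    - [[0.03,0.023,0],0,0]
    - [[0.03,0.023,0],0,0]
    - [[0.03,0.023,0],0,0]
    - [[0.03,0.023,0],0,0]
    - [[0.03,0.023,0],0,0]
    - [[0.03,0.023,0],0,0]
    - [[0.03,0.023,0],0,0]
    - [[0.03,0.023,0],0,0]
    - [[0.03,0.023,0],0,0]
    - [[0.03,0.023,0],0,0]
    - [[0.03,0.023,0],0,0]
    - [[0.03,0.023,0],0,0]
    - [[0.03,0.023,0],0,0]
    - [[0.03,0.023,0],0,0]
    - [[0,0,0],0,0]
    - [[0,0,0],0,0]

```text
t: 2.68
eef_pos: [0.5235, 0.0727, 0.3697]
tool_rot: [-0.001, 0.676, 0.737, -0.001]
force: [1.4, 0.2, -0.5]
gripper_width: 0.006
finger_force: 0.0
```

Request:
step_arm:
  plan:
    - [[0.023,0.017,0],0,0]
    - [[0.023,0.017,0],0,0]
    - [[0.023,0.017,0],0,0]
    - [[0.023,0.017,0],0,0]
    - [[0.021,0.015,0],0,0]
    - [[0,0,0.03],0,0]
    - [[0,0,0.03],0,0]
    - [[0,0,0.025],0,0]
    - [[0,0,0.015],0,0]
    - [[0,0,0.009],0,0]
    - [[0,0,0],0,0]
    - [[0,0,0],0,0]

```text
t: 3.68
eef_pos: [0.5967, 0.1904, 0.2627]
tool_rot: [0.0, 0.677, 0.736, 0.0]
force: [-0.2, -0.2, -0.0]
gripper_width: 0.004
finger_force: 0.0
```

```bash
python3 - <<'E'
from h import *
a=camera("top")[120:270,200:360];b=camera("scene")[245:365,230:390]
cv2.imwrite("pics/c3.png",np.hstack([cv2.resize(a,(400,375),interpolation=3),cv2.resize(b,(400,375),interpolation=3)]))
o=get_obs();print(o["eef_pos"],o["force"])
E
```

```text
[0.59691573 0.19076092 0.26332144] [ 0.25433306 -1.08690785  0.19120431]
```

View pics/c3.png

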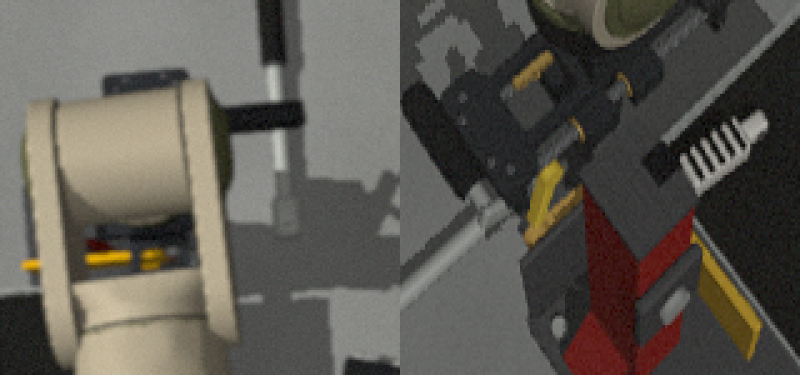

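The scene crop shows the shut fingers on the tray side of the lever, which is still leaning towards the tray. Now I push it along +x.

Request:
step_arm:
  plan:
    - [[0,0.005,0],0,0]
    - [[0,0.005,0],0,0]
    - [[0,0.005,0],0,0]
    - [[0,0.005,0],0,0]
    - [[0,0.005,0],0,0]
    - [[0,0.005,0],0,0]
    - [[0,0.005,0],0,0]

```text
t: 4.37
eef_pos: [0.6317, 0.1942, 0.2622]
tool_rot: [-0.0, 0.677, 0.736, -0.0]
force: [-4.4, -0.1, 3.8]
gripper_width: 0.005
finger_force: 2.5
```

Request:
step_arm:
  plan:
    - [[0,0.004,0],0,0]
    - [[0,0.004,0],0,0]
    - [[0,0.004,0],0,0]
    - [[0,0.004,0],0,0]
    - [[0,0.004,0],0,0]
    - [[0,0.002,0],0,0]
    - [[0,0,0],0,0]

```text
t: 4.95
eef_pos: [0.6536, 0.196, 0.2612]
tool_rot: [-0.0, 0.677, 0.736, -0.0]
force: [-1.7, 0.2, 1.6]
gripper_width: 0.005
finger_force: 1.4
```

Request:
step_arm:
  plan:
    - [[0,0.002,0],0,0]
    - [[0,0.002,0],0,0]
    - [[0,0,0],0,0]

```text
t: 5.2
eef_pos: [0.657, 0.1963, 0.2607]
tool_rot: [-0.001, 0.677, 0.736, -0.001]
force: [-5.2, 0.6, -0.8]
gripper_width: 0.001
finger_force: 2.2
```

Request:
step_arm:
  plan:
    - [[0,0.002,0],0,0]
    - [[0,0.002,0],0,0]
    - [[0,0,0],0,0]

```text
t: 5.45
eef_pos: [0.6588, 0.1965, 0.2606]
tool_rot: [-0.003, 0.677, 0.736, -0.004]
force: [-20.1, -4.0, 1.4]
gripper_width: 0.005
finger_force: 9.8
```

Request:
step_arm:
  plan:
    - [[0,-0.012,0],0,0]
    - [[0,0,-0.025],0,0]
    - [[0,0,-0.03],0,0]
    - [[-0.022,0.008,-0.02],0,0.75]
    - [[-0.022,0.008,0],0,0.75]
    - [[-0.022,0.008,0],0,0.75]
    - [[-0.022,0.008,0],0,0.75]
    - [[0,0,0],0,0.75]
    - [[0,0,0],0,0.75]
    - [[0,0,0.02],0,0.75]
    - [[0,0,0.02],0,0.75]
    - [[0,0,0],0,0.75]

```text
t: 6.45
eef_pos: [0.6875, 0.1118, 0.2928]
tool_rot: [-0.002, 0.676, 0.737, -0.002]
force: [-0.5, 0.1, -0.7]
gripper_width: 0.662
finger_force: 0.0
```

```bash
python3 - <<'E'
from h import *
b=camera("scene")[245:365,230:390]
cv2.imwrite("pics/c4.png",cv2.resize(b,(640,480),interpolation=3))
o=get_obs();print(o["eef_pos"],o["force"],o["gripper_width"])
E
```

```text
[0.68781656 0.11167345 0.29520712] [-0.26376368 -0.48301766  0.31714921] 0.7043357498415271
```

View pics/c4.png

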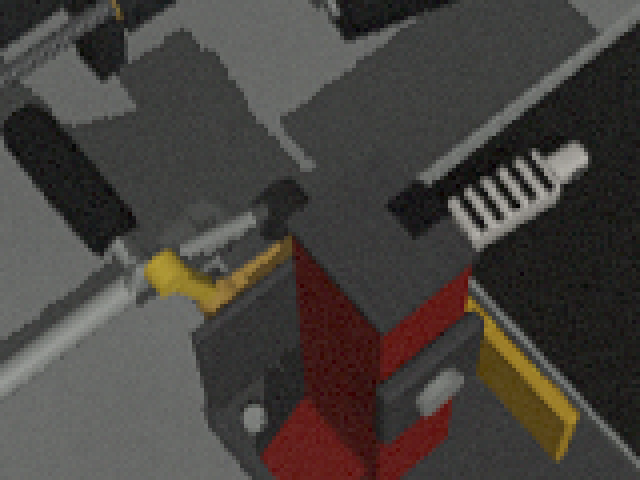

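The lever now leans to +x, which is let-down. The barrel end is visible at the left, so I go down and grip it.

Request:
step_arm:
  plan:
    - [[-0.002,-0.002,0.025],0,0.75]
    - [[0,0,0.025],0,0.75]
    - [[0,0,0.025],0,0.75]
    - [[0,0,0.02],0,0.75]
    - [[0,0,0],0,0.75]
    - [[0,0,0],0,0.75]

```text
t: 7.0
eef_pos: [0.687, 0.1089, 0.2029]
tool_rot: [0.0, 0.677, 0.736, 0.0]
force: [0.4, -0.5, 0.9]
gripper_width: 0.747
finger_force: 0.0
```

Request:
step_arm:
  plan:
    - [[0,0,0],0,0.2]
    - [[0,0,0],0,0.2]
    - [[0,0,0],0,0.2]
    - [[0,0,0],0,0.2]
    - [[0,0,0],0,0.2]
    - [[0,0,0],0,0.2]
    - [[0,0,0],0,0.2]
    - [[0,0,0],0,0.2]
    - [[0,0,0],0,0.2]
    - [[0,0,0],0,0.2]
  grip_force: 40

```text
t: 7.83
eef_pos: [0.685, 0.1084, 0.2015]
tool_rot: [-0.002, 0.677, 0.736, -0.002]
force: [-11.1, -1.8, 2.5]
gripper_width: 0.29
finger_force: 40.0
```

Request:
step_arm:
  plan:
    - [[0,-0.002,0],0,0.2]
    - [[0,0,0],0,0.2]
    - [[0,-0.0027,-0.0043],0,0.2]
    - [[0,-0.0029,-0.0042],0,0.2]
    - [[0,-0.0032,-0.0041],0,0.2]
    - [[0,0,0],0,0.2]

```text
t: 8.33
eef_pos: [0.6766, 0.1074, 0.2148]
tool_rot: [0.001, 0.677, 0.736, 0.001]
force: [6.3, 0.6, -2.6]
gripper_width: 0.289
finger_force: 40.0
```

Request:
step_arm:
  plan:
    - [[0,-0.0034,-0.0037],0,0.2]
    - [[0,-0.0037,-0.0036],0,0.2]
    - [[0,-0.0038,-0.0033],0,0.2]
    - [[0,0,0],0,0.2]
    - [[0,0,0],0,0.2]

```text
t: 8.75
eef_pos: [0.6665, 0.1065, 0.2258]
tool_rot: [0.002, 0.677, 0.736, 0.002]
force: [9.6, 1.3, -0.3]
gripper_width: 0.292
finger_force: 40.0
```

```bash
python3 - <<'E'
import numpy as np
th=.687+.07*np.arange(96);p=np.round(85*np.c_[np.sin(th),-np.cos(th)],1);d=np.diff(p,axis=0)/1000
for k in range(0,95,19):print(round(th[k+19]-1.047,2),[[0,round(a,4),round(b,4)] for a,b in d[k:k+19]])
E
```

```text
0.97 [[0, np.float64(0.0045), np.float64(0.0039)], [0, np.float64(0.0042), np.float64(0.0042)], [0, np.float64(0.0038), np.float64(0.0046)], [0, np.float64(0.0036), np.float64(0.0047)], [0, np.float64(0.0032), np.float64(0.0051)], [0, np.float64(0.0028), np.float64(0.0052)], [0, np.float64(0.0025), np.float64(0.0054)], [0, np.float64(0.0021), np.float64(0.0056)], [0, np.float64(0.0017), np.float64(0.0057)], [0, np.float64(0.0013), np.float64(0.0058)], [0, np.float64(0.0009), np.float64(0.0058)], [0, np.float64(0.0004), np.float64(0.006)], [0, np.float64(0.0001), np.float64(0.0059)], [0, np.float64(-0.0004), np.float64(0.006)], [0, np.float64(-0.0008), np.float64(0.0059)], [0, np.float64(-0.0012), np.float64(0.0058)], [0, np.float64(-0.0016), np.float64(0.0057)], [0, np.float64(-0.0019), np.float64(0.0056)], [0, np.float64(-0.0024), np.float64(0.0055)]]
2.3 [[0, np.float64(-0.0028), np.float64(0.0053)], [0, np.float64(-0.0031), np.float64(0.005)], [0, np.float64(-0.0035), np.float64(0.0049)], [0, np.float64(-0.0037), np.float64(0.0045)], [0, np.float64(-0.0041), np.float64(0.0044)], [
[... 2567 characters left out ...]
.0059), np.float64(-0.0002)], [0, np.float64(0.006), np.float64(0.0002)], [0, np.float64(0.0059), np.float64(0.0007)], [0, np.float64(0.0058), np.float64(0.001)], [0, np.float64(0.0058), np.float64(0.0015)], [0, np.float64(0.0057), np.float64(0.0019)], [0, np.float64(0.0055), np.float64(0.0022)], [0, np.float64(0.0053), np.float64(0.0027)], [0, np.float64(0.0051), np.float64(0.003)], [0, np.float64(0.0049), np.float64(0.0033)], [0, np.float64(0.0047), np.float64(0.0037)], [0, np.float64(0.0044), np.float64(0.004)], [0, np.float64(0.0041), np.float64(0.0043)], [0, np.float64(0.0038), np.float64(0.0046)], [0, np.float64(0.0035), np.float64(0.0048)], [0, np.float64(0.0031), np.float64(0.0051)]]
```

Request:
step_arm:
  plan:
    - [[0,0.0055,0.0039],0,0.2]
    - [[0,0.0042,0.0042],0,0.2]
    - [[0,0.0038,0.0046],0,0.2]
    - [[0,0.0036,0.0047],0,0.2]
    - [[0,0.0032,0.0051],0,0.2]
    - [[0,0.0028,0.0052],0,0.2]
    - [[0,0.0025,0.0054],0,0.2]
    - [[0,0.0021,0.0056],0,0.2]
    - [[0,0.0017,0.0057],0,0.2]
    - [[0,0.0013,0.0058],0,0.2]
  grip_force: 50

```text
t: 9.58
eef_pos: [0.6936, 0.1092, 0.1724]
tool_rot: [-0.003, 0.677, 0.736, -0.003]
force: [-13.0, -1.1, -7.8]
gripper_width: 0.29
finger_force: 50.0
```

Request:
step_arm:
  plan:
    - [[0,-0.001,0.0058],0,0.2]
    - [[0,-0.0006,0.006],0,0.2]
    - [[0,0.0001,0.0059],0,0.2]
    - [[0,-0.0004,0.006],0,0.2]
    - [[0,-0.0008,0.0059],0,0.2]
    - [[0,-0.0012,0.0058],0,0.2]
    - [[0,-0.0016,0.0057],0,0.2]
    - [[0,-0.0019,0.0056],0,0.2]
    - [[0,-0.0024,0.0055],0,0.2]

```text
t: 10.33
eef_pos: [0.6836, 0.1084, 0.1221]
tool_rot: [-0.002, 0.677, 0.736, -0.003]
force: [-19.0, -3.3, 3.4]
gripper_width: 0.286
finger_force: 50.0
```

Request:
step_arm:
  plan:
    - [[0,-0.0043,0.0053],0,0.2]
    - [[0,-0.0046,0.005],0,0.2]
    - [[0,-0.0035,0.0049],0,0.2]
    - [[0,-0.0037,0.0045],0,0.2]
    - [[0,-0.0041,0.0044],0,0.2]
    - [[0,-0.0044,0.004],0,0.2]
    - [[0,-0.0047,0.0037],0,0.2]
    - [[0,-0.0049,0.0033],0,0.2]
    - [[0,-0.0052,0.003],0,0.2]
    - [[0,-0.0053,0.0027],0,0.2]

```text
t: 11.17
eef_pos: [0.6412, 0.1047, 0.0843]
tool_rot: [0.001, 0.677, 0.736, 0.0]
force: [-12.8, -1.4, 16.2]
gripper_width: 0.293
finger_force: 50.0
```

Request:
step_arm:
  plan:
    - [[0,-0.0055,0.0007],0,0.2]
    - [[0,-0.0056,0.0004],0,0.2]
    - [[0,-0.0058,0.0005],0,0.2]
    - [[0,-0.0059,0.001],0,0.2]
    - [[0,-0.0059,0.0007],0,0.2]
    - [[0,-0.0059,0.0002],0,0.2]
    - [[0,-0.006,-0.0002],0,0.2]
    - [[0,-0.0059,-0.0006],0,0.2]
    - [[0,-0.0058,-0.001],0,0.2]

```text
t: 11.92
eef_pos: [0.5892, 0.0999, 0.0808]
tool_rot: [0.001, 0.677, 0.736, 0.0]
force: [-3.8, -2.5, 1.8]
gripper_width: 0.287
finger_force: 50.0
```

Request:
step_arm:
  plan:
    - [[0,-0.0058,-0.0014],0,0.2]
    - [[0,-0.0057,-0.0018],0,0.2]
    - [[0,-0.0055,-0.0022],0,0.2]
    - [[0,-0.0054,-0.0026],0,0.2]
    - [[0,-0.0051,-0.003],0,0.2]
    - [[0,-0.005,-0.0033],0,0.2]
    - [[0,-0.0047,-0.0036],0,0.2]
    - [[0,-0.0044,-0.004],0,0.2]
    - [[0,-0.0041,-0.0043],0,0.2]
    - [[0,-0.0039,-0.0045],0,0.2]

```text
t: 12.75
eef_pos: [0.5412, 0.0958, 0.1126]
tool_rot: [0.002, 0.677, 0.736, 0.002]
force: [1.2, -2.9, 6.7]
gripper_width: 0.288
finger_force: 50.0
```

Request:
step_arm:
  plan:
    - [[0,-0.0035,-0.0048],0,0.2]
    - [[0,-0.0031,-0.0051],0,0.2]
    - [[0,-0.0028,-0.0052],0,0.2]
    - [[0,-0.0025,-0.0054],0,0.2]
    - [[0,-0.002,-0.0056],0,0.2]
    - [[0,-0.0017,-0.0058],0,0.2]
    - [[0,-0.0012,-0.0058],0,0.2]
    - [[0,-0.0008,-0.0059],0,0.2]
    - [[0,-0.0004,-0.0059],0,0.2]
    - [[0,0,-0.0059],0,0.2]
    - [[0,0.0004,-0.006],0,0.2]

```text
t: 13.67
eef_pos: [0.525, 0.0944, 0.1745]
tool_rot: [0.004, 0.677, 0.736, 0.003]
force: [9.1, -0.9, 2.2]
gripper_width: 0.288
finger_force: 50.0
```

Request:
step_arm:
  plan:
    - [[0,0.0018,-0.0059],0,0.2]
    - [[0,0.0022,-0.0058],0,0.2]
    - [[0,0.0017,-0.0057],0,0.2]
    - [[0,0.002,-0.0056],0,0.2]
    - [[0,0.0024,-0.0054],0,0.2]
    - [[0,0.0028,-0.0053],0,0.2]
    - [[0,0.0032,-0.005],0,0.2]
    - [[0,0.0035,-0.0048],0,0.2]
    - [[0,0.0038,-0.0046],0,0.2]
    - [[0,0.0042,-0.0042],0,0.2]

```text
t: 14.5
eef_pos: [0.5508, 0.0966, 0.2252]
tool_rot: [0.001, 0.677, 0.736, 0.001]
force: [5.5, -3.6, 2.0]
gripper_width: 0.288
finger_force: 50.0
```

Request:
step_arm:
  plan:
    - [[0,0.0044,-0.004],0,0.2]
    - [[0,0.0047,-0.0037],0,0.2]
    - [[0,0.0049,-0.0033],0,0.2]
    - [[0,0.0052,-0.003],0,0.2]
    - [[0,0.0053,-0.0025],0,0.2]
    - [[0,0.0056,-0.0023],0,0.2]
    - [[0,0.0056,-0.0018],0,0.2]
    - [[0,0.0058,-0.0014],0,0.2]
    - [[0,0.0059,-0.001],0,0.2]
    - [[0,0.0059,-0.0006],0,0.2]

```text
t: 15.33
eef_pos: [0.6041, 0.1012, 0.2484]
tool_rot: [0.001, 0.677, 0.736, 0.001]
force: [5.7, -3.0, 0.6]
gripper_width: 0.286
finger_force: 50.0
```

Request:
step_arm:
  plan:
    - [[0,0.0059,-0.0002],0,0.2]
    - [[0,0.006,0.0002],0,0.2]
    - [[0,0.0059,0.0007],0,0.2]
    - [[0,0.0058,0.001],0,0.2]
    - [[0,0.0058,0.0015],0,0.2]
    - [[0,0.0057,0.0019],0,0.2]
    - [[0,0.0055,0.0022],0,0.2]
    - [[0,0.0053,0.0027],0,0.2]
    - [[0,0.0051,0.003],0,0.2]
    - [[0,0.0049,0.0033],0,0.2]
    - [[0,0.0047,0.0037],0,0.2]
    - [[0,0.0044,0.004],0,0.2]
    - [[0,0.0041,0.0043],0,0.2]
    - [[0,0,0],0,0.2]

```text
t: 16.5
eef_pos: [0.6735, 0.1072, 0.2186]
tool_rot: [0.001, 0.677, 0.736, 0.001]
force: [9.6, -1.2, -0.9]
gripper_width: 0.287
finger_force: 50.0
```

Request:
step_arm:
  plan:
    - [[0,0.0038,0.0046],0,0.2]
    - [[0,0.0035,0.0048],0,0.2]
    - [[0,0,0],0,0.2]
    - [[0,0,0],0,0.2]

```text
t: 16.83
eef_pos: [0.6803, 0.1078, 0.2095]
tool_rot: [0.001, 0.677, 0.736, 0.001]
force: [10.6, -0.9, -3.8]
gripper_width: 0.287
finger_force: 50.0
```

Request:
step_arm:
  plan:
    - [[0,0.0016,0.0025],0,0.2]
    - [[0,0,0],0,0.2]

```text
t: 17.0
eef_pos: [0.681, 0.1079, 0.2084]
tool_rot: [0.0, 0.677, 0.736, 0.0]
force: [1.8, -2.6, 2.9]
gripper_width: 0.288
finger_force: 50.0
```

Request:
step_arm:
  plan:
    - [[0,0.0015,0.0025],0,0.2]
    - [[0,0,0],0,0.2]

```text
t: 17.17
eef_pos: [0.6815, 0.108, 0.2079]
tool_rot: [-0.0, 0.677, 0.736, -0.0]
force: [-10.5, -5.2, 13.5]
gripper_width: 0.287
finger_force: 50.0
```

```bash
python3 - <<'E'
from h import *
b=camera("scene")[215:425,210:490]
cv2.imwrite("pics/c5.png",cv2.resize(b,(800,600),interpolation=3))
E
```

View pics/c5.png

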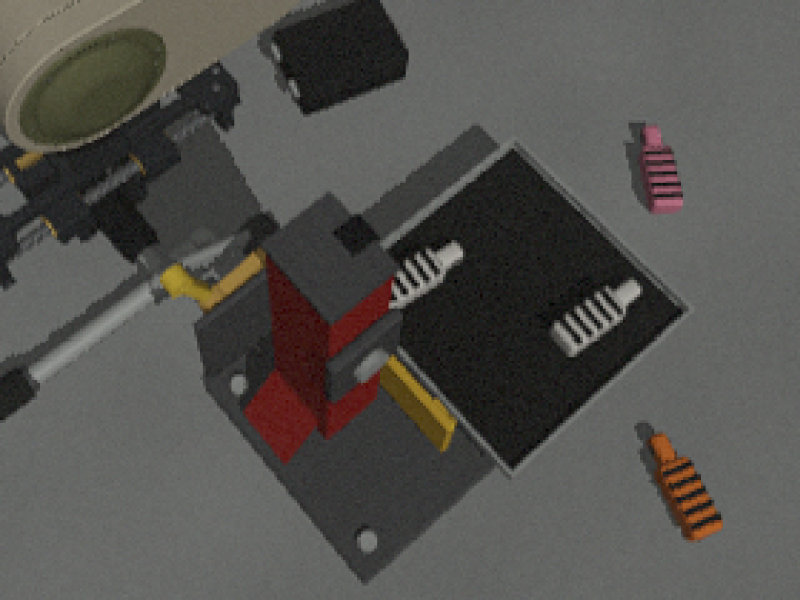

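The tray is down in the picture, its rim at the bench-level shadow and the crank on the stop. I ease the push and release. Then I go over the lever with half-open fingers straddling its end.

Request:
step_arm:
  plan:
    - [[0,-0.0015,-0.0025],0,0.2]
    - [[0,0,0],0,0.5]
    - [[0,0,0],0,0.5]
    - [[0,0,0],0,0.5]
    - [[0,0,0],0,0.5]
    - [[0,0,-0.02],0,0.5]
    - [[0,0,-0.035],0,0.5]
    - [[0,0,-0.035],0,0.5]
    - [[0,0,-0.035],0,0.5]
    - [[0.025,0.002,0],0,0.5]
    - [[0.025,0.002,0],0,0.5]
    - [[0.025,0.002,0],0,0.5]
    - [[0.015,0.001,0],0,0.5]
    - [[0,0,0],0,0.5]
    - [[0,0,0],0,0.5]

```text
t: 18.47
eef_pos: [0.68, 0.1985, 0.3323]
tool_rot: [-0.0, 0.676, 0.737, -0.0]
force: [-0.2, -0.8, 0.3]
gripper_width: 0.502
finger_force: 0.0
```

```bash
python3 - <<'E'
from h import *
o=get_obs();print(o["eef_pos"],o["force"],o["gripper_width"])
b=camera("scene");cv2.imwrite("pics/s6.png",b)
h=cv2.cvtColor(b,40);y=((abs(h[...,0].astype(int)-25)<8)&(h[...,1]>120)&(h[...,2]>130))
for r in range(295,330):
    q=np.where(y[r,255:310])[0]
    if len(q):print(r,255+q[0],255+q[-1],end="; ")
print(proj("scene",[.683,.1995,.27]),proj("top",[.683,.1995,.27]))
E
```

```text
[0.68002201 0.19854015 0.33229248] [-0.1818659  -0.78283865  0.32429376] 0.5016275202771318
304 298 298; 305 297 299; 306 296 300; 307 295 300; 308 270 300; 309 268 299; 310 268 297; 311 267 296; 312 266 295; 313 266 294; 314 267 292; 315 268 291; 316 269 290; 317 270 289; 318 270 287; 319 279 286; 320 280 284; 321 281 283; [268.53673919 313.93166494] [262.84412868 162.91513365]
```

Request:
step_arm:
  plan:
    - [[0,0,0.025],0,0.5]
    - [[0,0,0.025],0,0.5]
    - [[0,0,0.02],0,0.5]
    - [[0,0,0],0,0.5]
    - [[0,-0.005,0],0,0.5]
    - [[0,-0.005,0],0,0.5]
    - [[0,-0.004,0],0,0.5]
    - [[0,-0.004,0],0,0.5]
    - [[0,-0.004,0],0,0.5]
    - [[0,-0.004,0],0,0.5]
    - [[0,-0.004,0],0,0.5]
    - [[0,-0.004,0],0,0.5]
    - [[0,-0.004,0],0,0.5]
    - [[0,-0.004,0],0,0.5]
    - [[0,-0.003,0],0,0.5]
    - [[0,-0.002,0],0,0.5]
    - [[0,0,0],0,0.5]
  grip_force: 60

```text
t: 19.93
eef_pos: [0.6329, 0.1942, 0.2628]
tool_rot: [-0.0, 0.677, 0.736, -0.0]
force: [2.6, 0.8, 2.8]
gripper_width: 0.498
finger_force: 1.4
```

Request:
step_arm:
  plan:
    - [[0,-0.002,0],0,0.5]
    - [[0,-0.002,0],0,0.5]
    - [[0,0,0],0,0.5]

```text
t: 20.18
eef_pos: [0.629, 0.1939, 0.2625]
tool_rot: [-0.0, 0.677, 0.736, -0.0]
force: [4.1, -0.1, 0.8]
gripper_width: 0.499
finger_force: 2.0
```

Request:
step_arm:
  plan:
    - [[0,-0.002,0],0,0.5]
    - [[0,-0.002,0],0,0.5]
    - [[0,0,0],0,0.5]

```text
t: 20.43
eef_pos: [0.6251, 0.1935, 0.262]
tool_rot: [-0.0, 0.677, 0.736, -0.0]
force: [5.6, 1.4, -1.1]
gripper_width: 0.499
finger_force: 2.2
```

Request:
step_arm:
  plan:
    - [[0,-0.002,0],0,0.5]
    - [[0,-0.002,0],0,0.5]
    - [[0,0,0],0,0.5]

```text
t: 20.68
eef_pos: [0.6242, 0.1932, 0.2621]
tool_rot: [0.003, 0.677, 0.736, 0.003]
force: [26.7, 3.9, -6.7]
gripper_width: 0.498
finger_force: 11.1
```

Request:
step_arm:
  plan:
    - [[0,0.01,0],0,0.5]
    - [[0,0,-0.03],0,0.5]
    - [[0,0,-0.03],0,0.5]
    - [[0,0,-0.01],0.121,0.5]
    - [[0,0,0],0.121,0.5]
    - [[0,0,0],0.121,0.5]
    - [[0,0,0],0.121,0.5]
    - [[0,0,0],0.121,0.5]
    - [[0,0,0],0.121,0.5]
    - [[0,0,0],0.121,0.5]
    - [[0,0,0],0.121,0.5]
    - [[0,0,0],0.121,0.5]
    - [[0,0,0],0.121,0.5]
    - [[0,0,0],0.121,0.5]
    - [[0,0,0],0.121,0.5]
    - [[0,0,0],0.121,0.5]
    - [[-0.012,0.03,0],0,0.5]
    - [[-0.012,0.03,0],0,0.5]
    - [[-0.012,0.03,0],0,0.5]
    - [[-0.012,0.03,0],0,0.5]

```text
t: 22.35
eef_pos: [0.5918, 0.0697, 0.332]
tool_rot: [-0.0, 0.999, 0.041, -0.002]
force: [0.8, -0.0, -0.3]
gripper_width: 0.504
finger_force: 0.0
```

Request:
step_arm:
  plan:
    - [[-0.015,0.035,0],0,0.5]
    - [[-0.015,0.035,0],0,0.5]
    - [[-0.015,0.035,0],0,0.5]
    - [[-0.015,0.035,0],0,0.5]
    - [[0,0,0],0,0.5]
    - [[0,0,0],0,0.5]

```text
t: 22.85
eef_pos: [0.544, -0.0749, 0.3324]
tool_rot: [-0.001, 0.999, 0.04, -0.001]
force: [-0.2, 0.5, -0.5]
gripper_width: 0.503
finger_force: 0.0
```

```bash
cat > peg.py <<'E'
from h import *
np.set_printoptions(precision=4,suppress=True)
def pegs(zf,roi=None,save=None):
    t=camera("top")
    if save:cv2.imwrite(save,t)
    h=cv2.cvtColor(t,40);pm=((h[...,1]<45)&(h[...,2]>110)).astype(np.uint8)
    z=np.zeros_like(pm);x0,y0,x1,y1=roi;z[y0:y1,x0:x1]=pm[y0:y1,x0:x1];z=cv2.morphologyEx(z,3,np.ones((3,3)))
    out=[]
    for c in cv2.findContours(z,0,1)[0]:
        if cv2.contourArea(c)<120:continue
        b=cv2.minAreaRect(c);q=cv2.boxPoints(b);w=[plane("top",*i,zf+.02)[:2] for i in q]
        e=[w[1]-w[0],w[2]-w[1]];L=[np.linalg.norm(i) for i in e];k=int(L[1]>L[0]);a=np.arctan2(e[k][1],e[k][0])
        a=(a+np.pi/2)%np.pi-np.pi/2
        print("px",b[0],"mid",np.mean(w,0),"L",L,"ang",a);out.append((np.mean(w,0),a))
    return out
E
python3 - <<'E'
from peg import *
pegs(.045,(185,225,300,330),"pics/t7.png")
t=cv2.imread("pics/t7.png");s=camera("scene")
cv2.imwrite("pics/c7.png",np.hstack([cv2.resize(t[120:330,150:340],(450,497),interpolation=3),cv2.resize(s[250:350,240:310],(348,497),interpolation=3)]))
o=get_obs();print(o["eef_pos"],o["tool_rot"],o["joint_pos"])
E
```

```text
px (222.0, 290.5) mid [0.4043 0.3271] L [np.float64(0.025205879734501856), np.float64(0.07754738580798613)] ang 0.00026258283745717037
px (252.01869201660156, 243.89151000976562) mid [0.5207 0.2514] L [np.float64(0.06910747243351517), np.float64(0.09862774786560087)] ang 0.697663470819466
px (242.0, 277.0) mid [0.4383 0.2769] L [np.float64(0.28883773270462687), np.float64(0.2606248041424053)] ang 1.5591552939087592
[ 0.5447 -0.073   0.3325] [-0.0005  0.9992  0.0411 -0.0007] [-0.3467  0.3244  1.2413  0.0004  1.5776  1.1418]
```

View pics/c7.png

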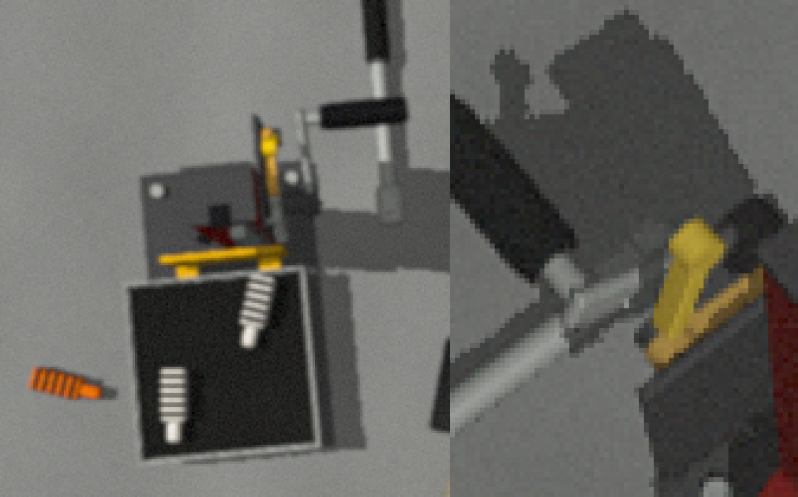

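The lever leans towards the tray again, so it is holding. Peg A is at about (222,290). Peg B at (258,251) has turned and its tread lies close to the mast-side rim.

```bash
python3 - <<'E'
import peg,cv2,numpy as np
peg.camera=lambda n:cv2.imread("pics/t7.png")
peg.pegs(.045,(246,236,270,272))
peg.pegs(.045,(246,237,270,272))
from h import *
for q in ((258.5,251),(222,290.5)):print(plane("top",*q,.065))
E
```

```text
px (255.5, 251.0) mid [0.5026 0.2426] L [np.float64(0.04805154999494231), np.float64(0.07569241964901238)] ang -0.00424643962981186
px (256.61767578125, 251.02944946289062) mid [0.5025 0.2398] L [np.float64(0.07760436842716398), np.float64(0.025191599613064098)] ang -0.24822391022802948
[0.5025 0.235  0.065 ]
[0.4042 0.3271 0.065 ]
```

```bash
python3 - <<'E'
import cv2,numpy as np
t=cv2.imread("pics/t7.png");h=cv2.cvtColor(t,40);pm=(h[...,1]<45)&(h[...,2]>110)
for r in range(232,272):
    q=np.where(pm[r,240:275])[0];print(r,240+q if len(q)<20 else "all",end=" ")
E
```

```text
232 [] 233 [269 270 271 272 273 274] 234 [258 268 269 270 271 272 273] 235 [246 247 248 249 250 251 252 253 254 255 256 257 258 259 260 261 262] 236 all 237 [240 241 242 243 244 255 256 257 258 259 260 261 262 263 264] 238 [257 258 259 260 261 262 263 264 265] 239 [255 256 257 258 261 262 263 264] 240 [255 256 257 258 259 260 261 262 263] 241 [255 256 257 258 259 260 261 262 263 264] 242 [256 257 258 259 260 261 262 263 264] 243 [254 255 256 257 258 261 262 263] 244 [254 255 256 257 258 259 260 261 262] 245 [254 255 256 257 258 259 260 261 262 263] 246 [255 256 257 258 259 260 261 262 263] 247 [253 254 255 256 257 258 261 262] 248 [253 254 255 256 257 258 259 260 261] 249 [254 255 256 257 258 259 260 261 262] 250 [253 254 256 257 258 259 260 261 262] 251 [252 253 254 255 256 257] 252 [252 253 254 255 256 257 258 259 260] 253 [252 253 254 255 256 257 258 259 260 261] 254 [252 253 254 256 257 258 259 260 261] 255 [251 252 253 254 255 256 257] 256 [251 252 253 254 255 256 257 258 259 260] 257 [253 254 255 256 257 258 259 260] 258 [253 254 255 256 257 258 259 260] 259 [253 254 255 256 257 258] 260 [252 253 254 255 256 257 258] 261 [252 253 254 255 256 257] 262 [252 253 254 255 256 257] 263 [252 253 254 255 256 257] 264 [252 253 254 255 256 257] 265 [252 253 254 255 256] 266 [253 254 255 256] 267 [] 268 [] 269 [] 270 [] 271 []
```

Request:
step_arm:
  plan:
    - [[0,0,0],0.082,0.45]
    - [[-0.014,-0.035,0],0,0.45]
    - [[-0.014,-0.035,0],0,0.45]
    - [[-0.014,-0.035,0],0,0.45]
    - [[-0.014,-0.035,0],0,0.45]
    - [[-0.014,-0.035,0],0,0.45]
    - [[-0.014,-0.035,0],0,0.45]
    - [[-0.014,-0.035,0],0,0.45]
    - [[-0.014,-0.035,0],0,0.45]
    - [[-0.014,-0.035,0],0,0.45]
    - [[-0.014,-0.035,0],0,0.45]
    - [[0,-0.035,0.01],0,0.45]
    - [[0,-0.015,0.03],0,0.45]
    - [[0,0,0.04],0,0.45]
    - [[0,0,0.04],0,0.45]
    - [[0,0,0.04],0,0.45]
    - [[0,0,0.04],0,0.45]
    - [[0,0,0],0,0.45]
    - [[0,0,0],0,0.45]
  grip_force: 40

```text
t: 24.53
eef_pos: [0.4039, 0.3268, 0.1325]
tool_rot: [0.001, 1.0, 0.001, -0.002]
force: [0.3, 0.4, 0.9]
gripper_width: 0.449
finger_force: 0.0
```

```bash
python3 - <<'E'
from peg import *
o=get_obs();print(o["eef_pos"],o["tool_rot"],o["joint_pos"][5],o["gripper_width"])
print("yellow plate",tri((217.5,229.9),(369,363.7)),tri((270,225.5),(344,341.7)))
s=camera("scene")
cv2.imwrite("pics/c8.png",cv2.resize(s[230:380,320:480],(640,600),interpolation=3))
E
```

```text
[0.4039 0.3268 0.1325] [ 0.0007  1.      0.0008 -0.0015] 2.0237033497146966 0.4489814506166945
yellow plate [0.5538 0.3338 0.0929] [ 0.5582  0.2296 -0.015 ]
```

View pics/c8.png

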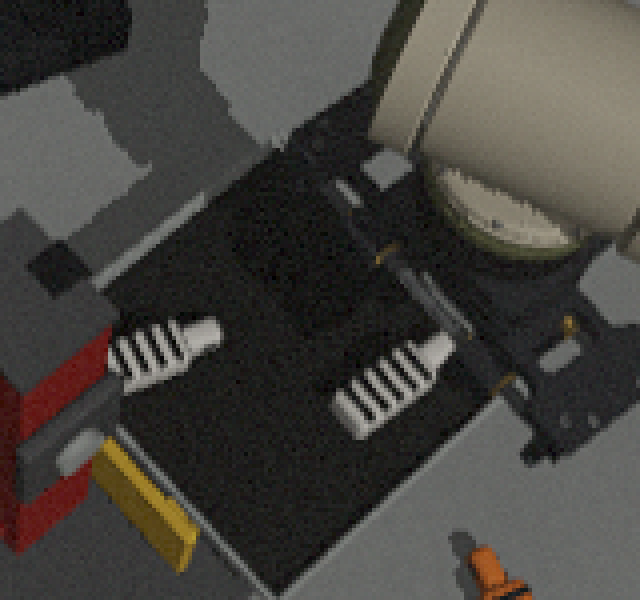

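Request:
step_arm:
  plan:
    - [[0,0,0.03],0,0.45]
    - [[0,0,0.025],0,0.45]
    - [[0,0,0.015],0,0.45]
    - [[0,0,0.008],0,0.45]
    - [[0,0,0],0,0.45]
    - [[0,0,0],0,0]
    - [[0,0,0],0,0]
    - [[0,0,0],0,0]
    - [[0,0,0],0,0]
    - [[0,0,0],0,0]
    - [[0,0,0],0,0]
  grip_force: 40

```text
t: 25.5
eef_pos: [0.4059, 0.3266, 0.0566]
tool_rot: [-0.001, 1.0, -0.0, 0.001]
force: [-1.3, -1.2, 7.7]
gripper_width: 0.288
finger_force: 40.0
```

```bash
python3 - <<'E'
from peg import *
t=cv2.imread("pics/t7.png")
# drawer: blue front panel outline; top edge z=.169
h=cv2.cvtColor(t,40);bm=((h[...,0]>100)&(h[...,0]<130)&(h[...,1]>150)).astype(np.uint8);bm[:,:390]=0
t0=cv2.imread("pics/top0.png");h0=cv2.cvtColor(t0,40);b0=((h0[...,0]>100)&(h0[...,0]<130)&(h0[...,1]>150)).astype(np.uint8);b0[:,:390]=0;b0[300:]=0
c=max(cv2.findContours(b0,0,1)[0],key=cv2.contourArea);r=cv2.minAreaRect(c);q=cv2.boxPoints(r)
w=np.array([plane("top",*i,.169)[:2] for i in q]);print(w,w.mean(0))
# cabinet white top, z=.18
wm=((h0[...,1]<40)&(h0[...,2]>190)).astype(np.uint8);wm[:, :395]=0;wm[220:]=0
c=max(cv2.findContours(wm,0,1)[0],key=cv2.contourArea);print([ (p[0],plane("top",*p[0],.18)[:2]) for p in cv2.approxPolyDP(c,5,True)])
E
```

```text
[[ 0.4593 -0.1092]
 [ 0.4742 -0.111 ]
 [ 0.4393 -0.4261]
 [ 0.4246 -0.4241]] [ 0.4494 -0.2676]
[(array([395,   0], dtype=int32), array([ 1.0886, -0.105 ])), (array([398,  84], dtype=int32), array([ 0.8854, -0.1081])), (array([630,  85], dtype=int32), array([ 0.8752, -0.6486])), (array([639,  79], dtype=int32), array([ 0.8892, -0.6701])), (array([638,   0], dtype=int32), array([ 1.0794, -0.677 ]))]
```

Request:
step_arm:
  plan:
    - [[0,0,-0.01],0,0]
    - [[0,0,-0.03],0,0]
    - [[0,0,-0.04],0,0]
    - [[0,0,-0.04],0,0]
    - [[0,0,-0.04],0,0]
    - [[0,0,-0.04],0,0]
    - [[0,0.01,-0.03],0,0]
    - [[0.003,0.025,-0.01],0,0]
    - [[0.008,0.037,0],0,0]
    - [[0.008,0.037,0],0,0]
    - [[0.008,0.037,0],0,0]
    - [[0.008,0.037,0],0,0]
    - [[0.008,0.037,0],0,0]
    - [[0.008,0.037,0],0,0]
    - [[0.008,0.037,0],0,0]
    - [[0.008,0.037,0],0,0]
    - [[0.008,0.037,0],0,0]
    - [[0.008,0.037,0],0,0]
    - [[0.008,0.037,0],0,0]

```text
t: 27.08
eef_pos: [0.4956, -0.1176, 0.2959]
tool_rot: [0.0, 1.0, -0.0, 0.0]
force: [1.5, 0.8, -1.5]
gripper_width: 0.289
finger_force: 40.0
```

Request:
step_arm:
  plan:
    - [[0.008,0.037,0],0,0]
    - [[0.008,0.037,0],0,0]
    - [[0.008,0.037,0],0,0]
    - [[0,0,0],0.11,0]
    - [[0,0,0.02],0,0]
    - [[0,0,0],0,0]
    - [[0,0,0],0,0]

```text
t: 27.67
eef_pos: [0.5194, -0.2265, 0.2751]
tool_rot: [-0.0, 0.999, -0.055, -0.001]
force: [-0.7, -0.9, -1.4]
gripper_width: 0.29
finger_force: 40.0
```

```bash
python3 - <<'E'
from h import *
o=get_obs();print(o["eef_pos"],o["tool_rot"],o["gripper_width"],o["force"])
a=camera("top");b=camera("scene")
cv2.imwrite("pics/c9.png",np.hstack([cv2.resize(a[80:300,380:580],(400,440),interpolation=3),cv2.resize(b[70:290,100:300],(400,440),interpolation=3)]))
E
```

```text
[ 0.51942962 -0.22652232  0.27510984] [-4.12022012e-04  9.98500165e-01 -5.47440453e-02 -5.83657769e-04] 0.2898287846584143 [-0.66856815 -0.88699535 -1.39470632]
```

View pics/c9.png

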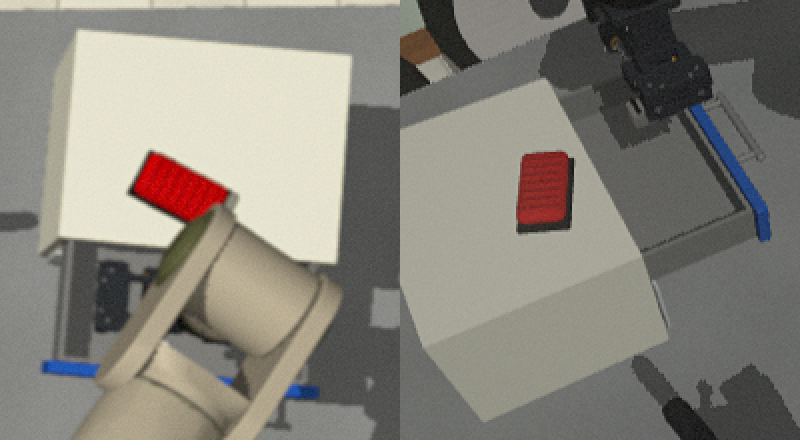

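Request:
step_arm:
  plan:
    - [[0,0,0.035],0,0]
    - [[0,0,0.035],0,0]
    - [[0,0,0.035],0,0]
    - [[0,0,0.025],0,0]
    - [[0,0,0.01],0,0]
    - [[0,0,0.004],0,0]
    - [[0,0,0],0,0]
    - [[0,0,0],0,0]

```text
t: 28.43
eef_pos: [0.5207, -0.2274, 0.1328]
tool_rot: [0.001, 0.998, -0.055, 0.001]
force: [0.1, -0.9, -1.5]
gripper_width: 0.289
finger_force: 40.0
```

Request:
step_arm:
  plan:
    - [[0,0,0.002],0,0]
    - [[0,0,0.001],0,0]
    - [[0,0,0],0,0]

```text
t: 28.68
eef_pos: [0.52, -0.227, 0.1284]
tool_rot: [0.0, 0.998, -0.055, 0.0]
force: [0.1, -0.6, -1.9]
gripper_width: 0.293
finger_force: 40.0
```

Request:
step_arm:
  plan:
    - [[0,0,0.001],0,0]
    - [[0,0,0.001],0,0]
    - [[0,0,0],0,0]

```text
t: 28.93
eef_pos: [0.5205, -0.2271, 0.1271]
tool_rot: [0.0, 0.998, -0.055, 0.001]
force: [0.2, 0.8, 6.1]
gripper_width: 0.29
finger_force: 40.0
```

Request:
step_arm:
  plan:
    - [[0,0,0],0,0.45]
    - [[0,0,0],0,0.45]
    - [[0,0,0],0,0.45]
    - [[0,0,0],0,0.45]
    - [[0,0,-0.03],0,0.45]
    - [[0,0,-0.04],0,0.45]
    - [[0,0,-0.04],0,0.45]
    - [[0,0,-0.04],0,0.45]
    - [[0,0,-0.03],0,0.45]
    - [[0,0,0],0,0.45]
    - [[0,0,0],0,0.45]

```text
t: 29.85
eef_pos: [0.5201, -0.2271, 0.3069]
tool_rot: [0.001, 0.998, -0.055, 0.001]
force: [-0.5, 0.2, -0.4]
gripper_width: 0.456
finger_force: 0.0
```

```bash
python3 - <<'E'
from peg import *
pegs(.045,(246,237,270,272),"pics/t10.png")
o=get_obs();print(o["eef_pos"],o["tool_rot"],o["gripper_width"],o["force"])
t=cv2.imread("pics/t10.png");h=cv2.cvtColor(t,40);pm=(h[...,1]<45)&(h[...,2]>110)
for r in (241,245,249,253,257,262,264,266):print(r,240+np.where(pm[r,240:275])[0])
print(plane("top",257,251,.065))
E
```

```text
px (256.85296630859375, 251.08827209472656) mid [0.5024 0.2392] L [np.float64(0.0776025620205709), np.float64(0.023962173055588835)] ang -0.2482781692823839
[ 0.5197 -0.2268  0.3052] [-0.0002  0.9985 -0.0551 -0.0003] 0.4501365386289121 [-0.6901  0.1719 -0.0459]
241 [255 256 257 258 259 260 261 262 263 264]
245 [254 255 256 257 258 259 260 261 262 263]
249 [254 255 256 257 258 259 260 261 262]
253 [252 253 254 255 256 257 258 259 260 261]
257 [253 254 255 256 257 258 259 260]
262 [252 253 254 255 256 257]
264 [252 253 254 255 256 257]
266 [253 254 255 256]
[0.5025 0.2388 0.065 ]
```

Request:
step_arm:
  plan:
    - [[-0.0055,-0.0355,0],0,0.45]
    - [[-0.0055,-0.0355,0],0,0.45]
    - [[-0.0055,-0.0355,0],0,0.45]
    - [[-0.0055,-0.0355,0],0,0.45]
    - [[-0.0055,-0.0355,0],0,0.45]
    - [[-0.0055,-0.0355,0],0,0.45]
    - [[-0.0055,-0.0355,0],0,0.45]
    - [[-0.0055,-0.0355,0],0,0.45]
    - [[-0.0055,-0.0355,0],0,0.45]
    - [[-0.0055,-0.0355,0],0,0.45]
    - [[-0.0055,-0.0355,0],0,0.45]
    - [[-0.0055,-0.0355,0],0,0.45]
    - [[-0.0055,-0.0355,0],0,0.45]
    - [[0,0,0],0.065,0.45]
    - [[0,0,0],0.065,0.45]
    - [[0,0,0],0,0.45]
    - [[0,0,0],0,0.45]

```text
t: 31.32
eef_pos: [0.4992, 0.2395, 0.3045]
tool_rot: [0.0, 0.993, -0.119, -0.001]
force: [-0.3, 0.4, 0.6]
gripper_width: 0.448
finger_force: 0.0
```

```bash
python3 - <<'E'
from h import *
o=get_obs();print(o["eef_pos"],o["tool_rot"],o["joint_pos"][5])
for p in((303.3,304),(320,285),(347.3,310),(326.7,326.7)):print(plane("scene",*p,.28))
E
```

```text
[0.49924775 0.23952713 0.30446121] [ 4.49850433e-04  9.92905539e-01 -1.18899072e-01 -1.18278081e-03] 2.044903452063435
[0.62708674 0.22191192 0.28      ]
[0.58396721 0.20937184 0.28      ]
[0.57301814 0.27297733 0.28      ]
[0.61801665 0.27686522 0.28      ]
```

Request:
step_arm:
  plan:
    - [[0,0,0.04],0,0.45]
    - [[0,0,0.04],0,0.45]
    - [[0,0,0.04],0,0.45]
    - [[0,0,0.04],0,0.45]
    - [[0,0,0.03],0,0.45]
    - [[0,0,0.025],0,0.45]
    - [[0,0,0.015],0,0.45]
    - [[0,0,0.01],0,0.45]
    - [[0,0,0],0,0.45]

```text
t: 32.07
eef_pos: [0.4986, 0.239, 0.0638]
tool_rot: [0.001, 0.993, -0.12, -0.002]
force: [-0.6, -0.2, -0.4]
gripper_width: 0.449
finger_force: 0.0
```

Request:
step_arm:
  plan:
    - [[0,0,0.007],0,0.45]
    - [[0,0,0.002],0,0.45]
    - [[0,0,0],0,0]
    - [[0,0,0],0,0]
    - [[0,0,0],0,0]
    - [[0,0,0],0,0]
    - [[0,0,0],0,0]
    - [[0,0,0],0,0]

```text
t: 32.73
eef_pos: [0.4996, 0.2397, 0.0573]
tool_rot: [-0.0, 0.993, -0.12, 0.0]
force: [-3.1, -0.7, 5.8]
gripper_width: 0.291
finger_force: 39.6
```

Request:
step_arm:
  plan:
    - [[0,0,-0.01],0,0]
    - [[0,0,-0.03],0,0]
    - [[0,0,-0.04],0,0]
    - [[0,0,-0.04],0,0]
    - [[0,0,-0.04],0,0]
    - [[0,0,-0.04],0,0]
    - [[0,0,-0.03],0,0]
    - [[0,0,-0.01],0,0]
    - [[0.004,0.017,0],0,0]
    - [[0.009,0.034,0],0,0]
    - [[0.009,0.034,0],0,0]
    - [[0.009,0.034,0],0,0]
    - [[0.009,0.034,0],0,0]
    - [[0.009,0.034,0],0,0]
    - [[0.009,0.034,0],0,0]
    - [[0.009,0.034,0],0,0]
    - [[0.009,0.034,0],0,0]
    - [[0.009,0.034,0],0,0]

```text
t: 34.23
eef_pos: [0.5047, -0.0959, 0.2959]
tool_rot: [-0.0, 0.993, -0.12, -0.001]
force: [-0.3, 0.0, -0.8]
gripper_width: 0.292
finger_force: 39.6
```

Request:
step_arm:
  plan:
    - [[0.009,0.034,0],0,0]
    - [[0.009,0.034,0],0,0]
    - [[0.009,0.034,0],0,0]
    - [[0.009,0.034,0],0,0]
    - [[0.009,0.034,0],0,0]
    - [[0.009,0.034,0],0,0]
    - [[0.003,0.02,0],-0.065,0]
    - [[0,0,0],-0.065,0]
    - [[0,0,0],0,0]
    - [[0,0,0],0,0]

```text
t: 35.07
eef_pos: [0.5072, -0.3251, 0.2959]
tool_rot: [-0.001, 0.998, -0.056, -0.0]
force: [-0.3, 0.3, -0.3]
gripper_width: 0.289
finger_force: 39.6
```

Request:
step_arm:
  plan:
    - [[0,0,0.035],0,0]
    - [[0,0,0.035],0,0]
    - [[0,0,0.035],0,0]
    - [[0,0,0.03],0,0]
    - [[0,0,0.02],0,0]
    - [[0,0,0.009],0,0]
    - [[0,0,0.003],0,0]
    - [[0,0,0],0,0]
    - [[0,0,0],0,0]

```text
t: 35.82
eef_pos: [0.5079, -0.3256, 0.1313]
tool_rot: [0.001, 0.998, -0.055, 0.001]
force: [-0.5, -0.8, -1.0]
gripper_width: 0.293
finger_force: 39.6
```

Request:
step_arm:
  plan:
    - [[0,0,0.001],0,0]
    - [[0,0,0.001],0,0]
    - [[0,0,0],0,0]

```text
t: 36.07
eef_pos: [0.5075, -0.3255, 0.1283]
tool_rot: [0.0, 0.998, -0.055, 0.0]
force: [0.5, -0.6, -0.7]
gripper_width: 0.284
finger_force: 39.6
```

Request:
step_arm:
  plan:
    - [[0,0,0],0,0.45]
    - [[0,0,0],0,0.45]
    - [[0,0,0],0,0.45]
    - [[0,0,0],0,0.45]
    - [[0,0,-0.02],0,0.45]
    - [[0,0,-0.04],0,0.45]
    - [[0,0,-0.04],0,0.45]
    - [[0,0,-0.04],0,0.45]
    - [[-0.02,-0.007,0],0,0]
    - [[-0.035,-0.012,0],0,0]
    - [[-0.035,-0.012,0],0,0]
    - [[-0.035,-0.012,0],0,0]
    - [[-0.02,-0.008,0],0,0]
    - [[0,0,0],0,0]
    - [[0,0,0],0,0]
    - [[0,0,0],0,0]

```text
t: 37.4
eef_pos: [0.3693, -0.2592, 0.2681]
tool_rot: [0.0, 0.998, -0.055, 0.0]
force: [-0.5, 0.0, -0.1]
gripper_width: 0.003
finger_force: 0.0
```

```bash
python3 - <<'E'
from h import *
o=get_obs();print(o["eef_pos"],o["tool_rot"],o["gripper_width"],o["force"])
b=camera("scene");t=camera("top")
cv2.imwrite("pics/c11.png",np.hstack([cv2.resize(t[180:300,390:550],(400,300),interpolation=3),cv2.resize(b[80:230,170:330],(400,375),interpolation=3)[:300]]))
E
```

```text
[ 0.36934713 -0.25921347  0.26806   ] [ 2.90982472e-04  9.98479767e-01 -5.51176030e-02  3.45402060e-04] 0.003298523737619775 [-0.47804995  0.00658742 -0.12232002]
```

View pics/c11.png

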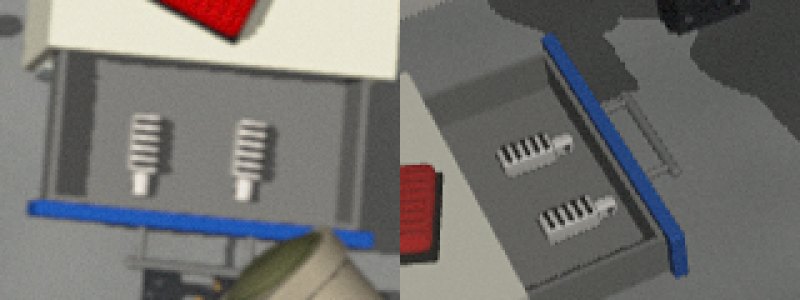

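Both pegs lie flat in the drawer, at crop (146,155) and (252,160). The handle is in front of the shut fingers. Now I go down and push.

Request:
step_arm:
  plan:
    - [[0,0,0.035],0,0]
    - [[0,0,0.035],0,0]
    - [[0,0,0.035],0,0]
    - [[0,0,0.025],0,0]
    - [[0,0,0.013],0,0]
    - [[0,0,0],0,0]
    - [[0.005,0,0],0,0]
    - [[0.005,0,0],0,0]
    - [[0.005,0,0],0,0]
    - [[0.004,0,0],0,0]
    - [[0.004,0,0],0,0]
    - [[0.004,0,0],0,0]
    - [[0.004,0,0],0,0]
    - [[0.004,0,0],0,0]

```text
t: 38.67
eef_pos: [0.404, -0.2627, 0.125]
tool_rot: [0.0, 0.998, -0.055, 0.0]
force: [-1.3, 0.8, 1.3]
gripper_width: 0.004
finger_force: 0.6
```

Request:
step_arm:
  plan:
    - [[0.005,0,0],0,0]
    - [[0.006,0,0],0,0]
    - [[0.006,0,0],0,0]
    - [[0.006,0,0],0,0]
    - [[0.006,0,0],0,0]
    - [[0.006,0,0],0,0]
    - [[0.006,0,0],0,0]
    - [[0.006,0,0],0,0]
    - [[0.006,0,0],0,0]
    - [[0.006,0,0],0,0]
    - [[0.006,0,0],0,0]
    - [[0.006,0,0],0,0]
    - [[0.006,0,0],0,0]
    - [[0.006,0,0],0,0]
    - [[0.006,0,0],0,0]
    - [[0.006,0,0],0,0]
    - [[0.005,0,0],0,0]
    - [[0.004,0,0],0,0]

```text
t: 40.17
eef_pos: [0.5075, -0.2741, 0.1247]
tool_rot: [-0.0, 0.998, -0.055, -0.0]
force: [-1.8, 0.9, 0.7]
gripper_width: 0.007
finger_force: 0.7
```

Request:
step_arm:
  plan:
    - [[0.004,0,0],0,0]
    - [[0.004,0,0],0,0]
    - [[0.003,0,0],0,0]
    - [[0.003,0,0],0,0]
    - [[0.003,0,0],0,0]
    - [[0,0,0],0,0]

```text
t: 40.67
eef_pos: [0.5244, -0.2761, 0.1248]
tool_rot: [0.0, 0.998, -0.055, 0.0]
force: [-0.3, -0.4, 0.2]
gripper_width: 0.005
finger_force: 0.0
```

Request:
step_arm:
  plan:
    - [[0.003,0,0],0,0]
    - [[0.003,0,0],0,0]
    - [[0,0,0],0,0]

```text
t: 40.92
eef_pos: [0.5303, -0.2767, 0.1249]
tool_rot: [0.0, 0.998, -0.055, 0.0]
force: [0.2, -0.2, 0.7]
gripper_width: 0.005
finger_force: 0.0
```

Request:
step_arm:
  plan:
    - [[0.002,0,0],0,0]
    - [[0.002,0,0],0,0]
    - [[0,0,0],0,0]

```text
t: 41.17
eef_pos: [0.5328, -0.277, 0.1248]
tool_rot: [-0.0, 0.998, -0.055, -0.002]
force: [-9.1, 1.4, 3.4]
gripper_width: 0.002
finger_force: 4.4
```

Request:
step_arm:
  plan:
    - [[0.002,0,0],0,0]
    - [[0,0,0],0,0]
    - [[0,0,0],0,0]

```text
t: 41.42
eef_pos: [0.533, -0.277, 0.1247]
tool_rot: [-0.001, 0.998, -0.055, -0.004]
force: [-20.3, 2.6, 9.0]
gripper_width: 0.008
finger_force: 10.3
```

Request:
step_arm:
  plan:
    - [[-0.01,0,0],0,0]
    - [[-0.025,0,0],0,0]
    - [[-0.035,0,0],0,0]
    - [[-0.035,0,-0.02],0,0]
    - [[-0.035,0,-0.03],0,0]
    - [[-0.02,0,-0.03],0,0]
    - [[0,0,-0.03],0,0]
    - [[0,0,0],0,0]
    - [[0,0,0],0,0]

```text
t: 42.17
eef_pos: [0.3805, -0.2606, 0.2332]
tool_rot: [0.001, 0.998, -0.055, 0.001]
force: [0.9, -0.2, -0.6]
gripper_width: 0.003
finger_force: 0.0
```

```bash
python3 - <<'E'
from h import *
o=get_obs();print(o["t"],o["eef_pos"],o["force"])
cv2.imwrite("pics/s12.png",camera("scene"));cv2.imwrite("pics/t12.png",camera("top"))
E
```

```text
42.1667 [ 0.3805065  -0.26055658  0.23322047] [ 0.92015246 -0.22192105 -0.58110073]
```

View pics/s12.png

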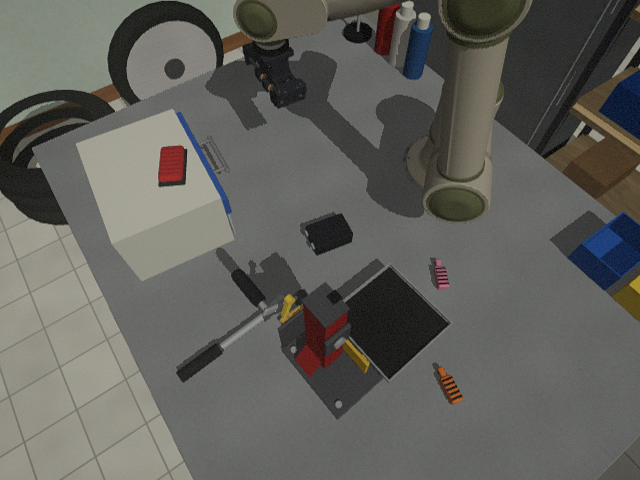

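View pics/t12.png

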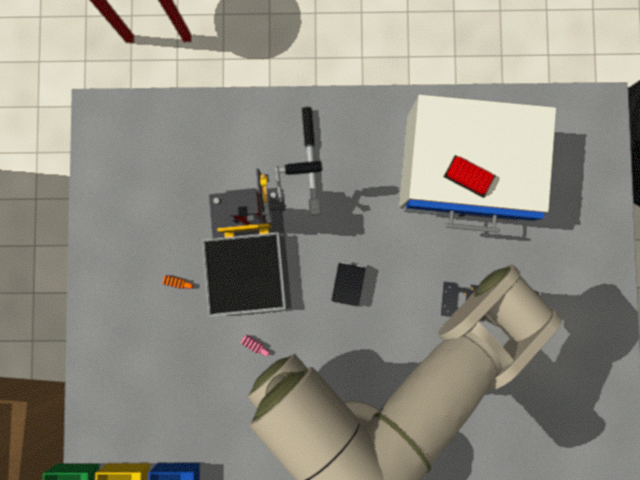

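The drawer is shut, with its blue front flush at (475,210). The tray is empty and down, the lever is holding, the crank grip is at (303,167), and the case, wrench and lens have not moved. The robot touches nothing, so I hand in.

```bash
python3 -c "
from rig import *
print(close_job())"
```

```text
the job is handed in; nothing more can be done
None
```

The job is done and handed in: the tray came down under control on the crank, the pawl lever is back at holding, both footpegs lie in the fully shut drawer, and the case, wrench and lens were not touched.

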